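Demould a cast test bar onto the drying rack

TASK

The red-brown cast test bar in the open metal mould has set. Swing the red-knobbed keeper arm well round, so that it is clear of the bar and stays there, lift the bar straight up out of its cavity without tipping it, and lay it gently and lengthways across both rails of the drying rack, centred between the four blue posts. Leave the metal tin and the clear beaker behind where they stand.

Things in the scene. Friction and masses are not known exactly. Their poses are not given: they have to be found in the camera images.
- mould: Open aluminium casting mould on a steel floor plate, fixed to the bench, 116 (x) x 200 (y) x 40 mm high. Origin at the centre of its underside, z up; the bar lies along its y axis. Floor plate 10 mm thick; on it two blocks (|y| from 22 to 100 mm) each with a pocket 30 mm deep that holds one end of the bar with 1.5 to 2 mm clearance. Between the blocks (|y| < 22 mm) only the floor plate is there, open to both sides, so that fingers can reach the bar's waist.
- specimen_center (a point): Terracotta-coloured cast test bar shaped like a dog bone, loose, about 0.3 kg (0.2 to 0.4). The point is its centre, half-way up; axes: y along its length, z up. 130 mm long, 32 mm high all over; the two ends are 52 mm wide (over |y| from 37 to 65 mm), the waist 30 mm wide (parallel for |y| < 27 mm), 45 degree shoulders between. In the mould its underside is 10 mm and its top 42 mm above the bench.
- keeper (a joint): Angle of the keeper arm, rad. 0: it lies along the bar over its waist (2 mm above it) and blocks it. It starts between 0 and 0.25. It grows counter-clockwise seen from above, towards the mould's +x side, to a stop at 1.8; from about 1.2 the arm is clear of the bar. Its pivot has friction (about 0.12 N m), so it stays where it is left.
- keeper_knob (a point): Centre of the upright red knob at the free end of the keeper arm, a cylinder 24 mm across and 32 mm high (its centre 70 mm above the bench, top 86 mm); it does not turn on the arm. It is 110 mm from the pivot. The arm below it is 16 mm wide and lies 44 to 51 mm above the bench.
- keeper_hinge (a point): Point on the vertical pivot axis of the keeper arm, at the height of the knob's centre; it is at x = 0, y = +82 mm of the mould.
- rack_seat (a point): Drying rack, fixed to the bench: grey base plate 130 (x) x 150 (y) x 8 mm with two round level steel rails 10 mm thick that run along x at y = -45 and +45 mm, tops 45 mm above the bench; each rail ends in blue posts 12 mm thick at x = -48 and +48 mm, tops 60 mm above the bench. The point is the middle of the rack at the height of the rails' tops. The test bar is to lie with its length along y, its centre 16 mm above this point.
- tin: Grey metal moisture tin, loose, 64 mm across, 42 mm high, origin at the centre of its underside; a bystander.
- beaker: Clear plastic beaker, loose, 62 mm across, 78 mm high, origin at the centre of its underside; a bystander.
Not all that is in view belongs to the job. Of the things like the part that bears specimen_center, leave any that is green; of the rest the larger one is meant.

How it is judged:
By the outcome, as a careful person would: the job done as asked, in the order asked, and still so for the second after the job is handed in, with the robot touching nothing.
It also fails if it takes over 61 s, if anything falls off the work surface, if the arm or the gripper's body presses on something with over 40 N, if the wrist force passes 120 N, or if a joint passes its speed limit or range.

ROBOT

A 6-joint arm with a two-finger parallel gripper is mounted at the origin on a cart in front of the work surface, level with it; the furniture and walls round the work are solid. World frame = base frame: x ahead of the robot, y to its left, z up, the work surface at z = 0. Lengths are in mm, angles in rad, forces in N, time in s.
With the tool pointing down it reaches from about 275 to 775 mm from the base axis. Payload 14.6 kg.
Tool frame: the origin (TCP) lies on the centre line of the jaws, within the pads' length; the fingertips stand 22 mm ahead of it and the grasp point (between the pads) lies 3 mm ahead of it; z points along the fingers, y is the line along which they close (so a half turn about z gives the same grasp; the last joint's range is limited). The gripper opens to 85 mm and grips with 20 to 120 N. Pads are 22 mm wide; open, the fingers measure 114 mm over their backs; the gripper's body (76 mm by 85 mm) begins 54 mm behind the grasp point. The pads swing forward as they close: fully open they stand 13 mm farther back than shut.
Start: joints at [-1.312, 0.263, -0.048, 1.259, 0, 1.415], TCP at [211.092, -480.696, 253.278] pointing down, gripper open.
Joint ranges: [-2.65, 2.65], [-0.89, 1.7], [-1.18, 1.37], [-2.13, 2.11], [-1.35, 1.29], [-3.14, 3.14]. Speed limits (rad/s): [1.89, 1.89, 2.57, 2.79, 3.14, 3.14].

INTERFACE

Orientations are given as [roll, pitch, yaw] about the fixed x, y, z axes, in that order (R = Rz(yaw) Ry(pitch) Rx(roll)).
In Python, from rig import bot, viewer, ticket gives the robot as it stands.
- The arm moves only by the tool move_arm, never from a script. Its argument "steps" is one flat list of numbers, 4 for each row, row after row: the shift along the world's x, y, z in cm, then the turn about the world's z in rad. A call has 1 to 5 rows; each row shifts and turns the commanded pose from where the row before left it; what a row does not reach is not made up. A row lasts 1/10 s, in which the tool goes at most 50 mm and 8.59 degrees, less where a joint would pass 70% of its speed; a pose out of reach is approached as far as the arm can. A call is refused whole if a number of a shift passes 5 or a number of a turn 0.15, either way. A call with a gripper value outside its range is refused whole. "claw" is the gripper's target within -1 to 1 (fully open at 1, half-way at 0, shut at -1), set as the call begins (left out, the last holds). The fingers move at their own pace and stop on an object; "newtons" is the grip in N (left out, the last holds). Time passes only in rows, so rows that do not move let the fingers close. It gives the time, the measured TCP pose, the force, the opening and the grip force at its end, in the units of the state.
- bot.get_obs(): the state, without advancing time (a new reading comes with each control period).
- viewer.read_camera(name): name is "scene" or "top" or "wrist"; returns the picture (384x512x3 uint8, blue, green, red); there is no depth.
- viewer.camera_info(name): a dict with "camera_matrix" (3x3 intrinsics, pixels), "R" (3x3) and "t" (3): a world point X has camera coordinates R X + t. Camera axes: x right, y down, z forward; pixel columns grow to the right and rows downward; lengths in mm; the calibration is good to about 2 mm. A picture is of the moment at which its call begins: read the wrist's pose just before it. camera_info takes no time and is no camera call; for the wrist camera it gives the pose at the moment of the call.
- ticket.close_job(): hands the job in; it is judged then, once.
Trained networks look in the newest picture that a camera, given by its name, has taken for a name from the list of things; names that differ only in an ending like _2 or _b are one class to them, and where a whole thing is asked for, a point or a joint stands for the part that bears it (a point fixed in the world has none). Each returns a list of dicts, best first, with "p" (0 to 1); they miss things now and then, are a little off and sometimes report something else, mostly with a low value. They report only what shows in the picture. A call takes as long as a camera call. They do not tell look-alikes from the thing itself.
- viewer.boxes_of(camera, label): "location" ([column, row] in pixels, amid what is visible of it).
- viewer.pinpoint(camera, label): "location" ([column, row] in pixels: a listed point, or the origin of a listed thing).
The state is a dict: "t": time; "joint_pos": joint angles; "qvel": joint speeds; "effort": joint torques, N m; "tcp_pos": TCP position; "tcp_rot": TCP orientation; "contact_force": force on the tool from outside, world axes, zero at the start; "torque": the same for the moment, N m; "width": opening from 0.0 (shut) to 1.0 (fully open); "grasp_force": force on a finger pad.
Only numpy, scipy, OpenCV 4.12 (cv2) and the standard library are available. Lean on these libraries where they do the work, as an engineer would, in place of code of your own. Each camera call takes 0.05 s, during which the arm holds its last target. There are 200 camera calls.

## Working session

There is one attempt and no reset: what is moved stays moved. The work goes in short steps, Python scripts to look and compute and a tool call to move; the robot and the scene stay as the last step left them, time stands still between calls to the robot, and variables do not carry over. Pictures are saved under pics/ and viewed, at most 10 in all, crops included, and the job is handed in when it is done.

Besides the shell and the picture viewer there is one more tool, called after ">>>" as name(argument=value, ...) on one line, values as JSON. move_arm: Moves the arm, as the interface text tells. Its arguments: {"type":"object","properties":{"steps":{"type":"array"},"claw":{"type":"number"},"newtons":{"type":"number"}},"required":["steps"]}

```bash
mkdir -p pics; ls
cat > h.py <<'E'
import numpy as np, cv2
from rig import bot, viewer, ticket
def ray(cam,px,z):
    c=viewer.camera_info(cam);K=np.array(c["camera_matrix"]);R=np.array(c["R"]);t=np.array(c["t"]).ravel()
    d=R.T@np.linalg.solve(K,[px[0],px[1],1]);o=-R.T@t
    return (o+d*(z-o[2])/d[2]).round(1)
E
python3 - <<'E'
from h import *
a=viewer.read_camera("scene");b=viewer.read_camera("top")
cv2.imwrite("pics/a.png",cv2.resize(a,(800,600)));cv2.imwrite("pics/b.png",cv2.resize(b,(800,600)))
for l,z in [("mould",0),("specimen_center",26),("keeper_knob",70),("keeper_hinge",70),("rack_seat",45),("tin",0),("beaker",0)]:
  for c in ("top","scene"):
    for d in viewer.pinpoint(c,l)[:3]: print(l,c,round(d["p"],2),np.round(d["location"]),ray(c,d["location"],z))
print(bot.get_obs())
E
```

```text
pics
mould top 0.75 [199. 242.] [495.9 159.8   0. ]
mould scene 0.56 [276. 267.] [501.4 164.2   0. ]
specimen_center top 0.77 [221. 178.] [658.4  96.1  26. ]
specimen_center top 0.66 [192. 242.] [496.  173.5  26. ]
specimen_center top 0.58 [293. 173.] [662.1 -91.4  26. ]
specimen_center scene 0.91 [227. 214.] [672.5  96.1  26. ]
specimen_center scene 0.76 [269. 178.] [659.  -87.6  26. ]
specimen_center scene 0.73 [278. 262.] [494.4 170.9  26. ]
keeper_knob top 0.88 [198. 231.] [518.2 152.3  70. ]
keeper_knob scene 0.69 [274. 236.] [518.4 148.4  70. ]
keeper_hinge top 0.82 [159. 248.] [481.6 247.1  70. ]
keeper_hinge scene 0.9 [260. 275.] [489.8 257.1  70. ]
rack_seat scene 0.61 [339. 185.] [ 479.5 -130.    45. ]
tin top 0.94 [194. 138.] [781.  169.1   0. ]
tin scene 0.65 [212. 190.] [781.2   4.7   0. ]
tin scene 0.63 [170. 222.] [790.  167.4   0. ]
beaker top 0.94 [251. 134.] [784.3  12.9   0. ]
beaker scene 0.58 [213. 190.] [777.7   6.9   0. ]
{'t': 0.8, 'joint_pos': array([-1.31232006e+00,  2.63063210e-01, -4.82688168e-02,  1.25938883e+00,
       -3.63080721e-05,  1.41552211e+00]), 'qvel': array([ 0.00026549,  0.00092458, -0.00038396,  0.00065577,  0.00069505,
       -0.00144575]), 'effort': array([-3.93365859e-03, -6.37394285e+01,  3.84758985e+01,  9.47470689e-04,
       -3.13122500e-04, -1.84876157e-06]), 'tcp_pos': array([ 211.07741162, -480.71749862,  253.30882404]), 'tcp_rot': array([3.14152370e+00, 4.75434161e-05, 4.13750482e-01]), 'contact_force': array([ 0.22828924, -0.19106263,  0.07779804]), 'torque': array([ 0.02547044, -0.02136591,  0.02577608]), 'grasp_force': 0.0, 'width': 0.9979000604622907}
```

View pics/a.png

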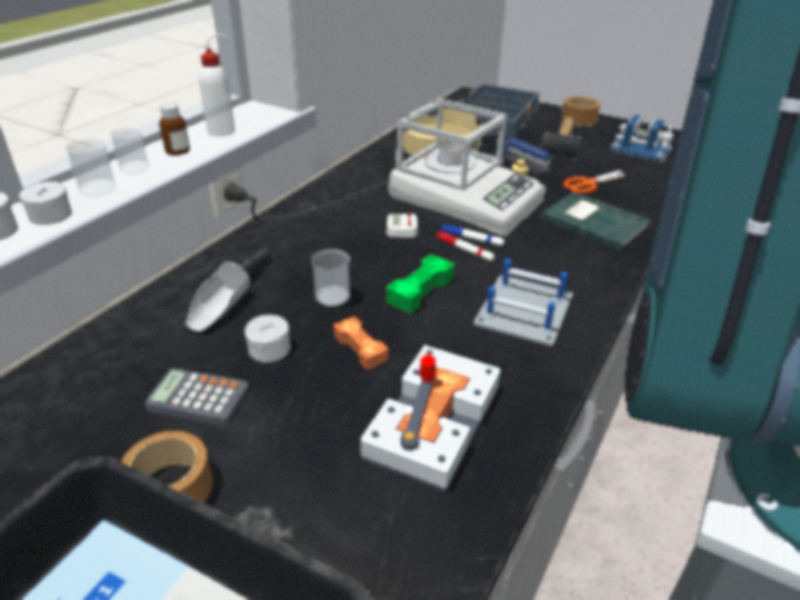

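View pics/b.png

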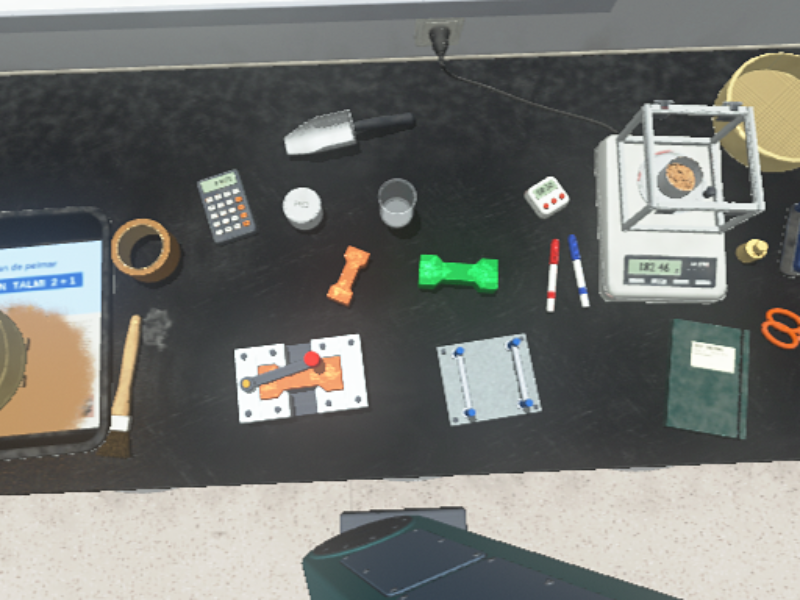

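The pictures show the mould at (300,378) in the top view, with the knob at (312,359) and the hinge at (246,384). The rack is at (490,378). The small orange and the green bars are decoys. I'll refine the poses next.

```bash
cat >> h.py <<'E'
def blobs(img,mask,amin):
    n,l,s,c=cv2.connectedComponentsWithStats(mask.astype(np.uint8))
    return [(s[i,4],c[i]) for i in range(1,n) if s[i,4]>=amin]
E
python3 - <<'E'
from h import *
im=viewer.read_camera("top");hsv=cv2.cvtColor(im,cv2.COLOR_BGR2HSV)
s=512/800
q=np.array([[234,349],[360,334],[368,407],[238,423]])*s
P=np.array([ray("top",p,40) for p in q]);print(P, P.mean(0))
q=np.array([[437,346],[525,334],[541,412],[450,425]])*s
P=np.array([ray("top",p,8) for p in q]);print(P,P.mean(0))
m=cv2.inRange(hsv,(100,120,60),(125,255,255)); m[:200]=0;m[:,:270]=0;m[:,360:]=0
B=[(a,ray("top",c,50)) for a,c in blobs(im,m,4)];print(B)
for c in("top","wrist"): print(c,viewer.camera_info(c))
for l in("keeper","rack_seat"):print(viewer.pinpoint("top",l)[:2])
E
```

```text
[[545.3 276.6  40. ]
 [560.9  75.1  40. ]
 [445.4  66.4  40. ]
 [429.5 269.   40. ]] [495.275 171.775  40.   ]
[[ 540.3  -50.3    8. ]
 [ 554.1 -197.6    8. ]
 [ 426.2 -211.7    8. ]
 [ 412.   -63.4    8. ]] [ 483.15 -130.75    8.  ]
[(np.int32(25), array([ 536. , -167.6,   50. ])), (np.int32(23), array([526.4, -79.8,  50. ])), (np.int32(28), array([ 441.3, -178.9,   50. ])), (np.int32(22), array([431. , -90.6,  50. ]))]
top {'camera_matrix': array([[366.186896  ,   0.        , 246.97319077],
       [  0.        , 366.186896  , 190.62266552],
       [  0.        ,   0.        ,   1.        ]]), 'R': array([[-0.04249884, -0.99909499,  0.00174721],
       [-0.97750369,  0.04121866, -0.20685155],
       [ 0.20659233, -0.01049886, -0.97837078]]), 't': array([ 57.22390721, 611.46224657, 841.93491287])}
wrist {'camera_matrix': array([[305.57510191,   0.        , 256.79931695],
       [  0.        , 305.57510191, 189.81614287],
       [  0.        ,   0.        ,   1.        ]]), 'R': array([[ 4.02765126e-01, -9.15303344e-01, -2.07012833e-04],
       [-8.78232370e-01, -3.86516310e-01,  2.81625721e-01],
       [-2.57852978e-01, -1.13247214e-01, -9.59524315e-01]]), 't': array([-525.02778765,  -39.36565058,  378.87106434])}Traceback (most recent call last):
  File "<stdin>", line 11, in <module>
ValueError: it knows: beaker, keeper_hinge, keeper_knob, mould, rack_seat, specimen_center, tin
```

>>> move_arm(steps=[1.5,3.1,0,0.07,1.5,3.1,0,0.07,1.5,3.1,0,0.07,1.5,3.1,0,0.07,1.5,3.1,0,0.07], claw=0)

```text
t: 1.35
tcp_pos: [286.4, -324.4, 253.3]
tcp_rot: [3.141, 0.0, 0.766]
contact_force: [0.9, -0.2, -1.0]
width: 0.5
grasp_force: 0.0
```

>>> move_arm(steps=[1.5,3.1,0,0.07,1.5,3.1,0,0.07,1.5,3.1,0,0.07,1.5,3.1,0,0.07,1.5,3.1,0,0.07])

```text
t: 1.85
tcp_pos: [361.5, -169.4, 253.4]
tcp_rot: [3.141, 0.0, 1.116]
contact_force: [0.6, -0.7, 1.1]
width: 0.502
grasp_force: 0.0
```

>>> move_arm(steps=[1.5,3.1,0,0.07,1.5,3.1,0,0.07,1.5,3.1,0,0.07,1.5,3.1,0,0.07,1.5,3.1,0,0.07])

```text
t: 2.35
tcp_pos: [436.5, -14.2, 253.4]
tcp_rot: [3.141, 0.0, 1.467]
contact_force: [0.7, -1.0, -0.3]
width: 0.497
grasp_force: 0.0
```

>>> move_arm(steps=[1.5,3.1,0,0.08,1.5,3.1,0,0.08,1.5,3.1,0,0.08,1.5,3.1,0,0.07,0,0,0,0])

```text
t: 2.85
tcp_pos: [497.2, 111.1, 252.9]
tcp_rot: [3.141, -0.001, 1.779]
contact_force: [-0.5, -0.8, -1.0]
width: 0.501
grasp_force: 0.0
```

```bash
cat > look.py <<'E'
from h import *
import sys
o=bot.get_obs();print(o["t"],o["tcp_pos"].round(1),o["tcp_rot"].round(3),o["width"])
im=viewer.read_camera("wrist");cv2.imwrite(sys.argv[1],im)
for l,z in [("mould",0),("specimen_center",26),("keeper_knob",70),("keeper_hinge",70),("rack_seat",45)]:
    for d in viewer.pinpoint("wrist",l)[:3]: print(l,round(d["p"],2),np.round(d["location"]),ray("wrist",d["location"],z))
E
python3 look.py pics/c.png
```

```text
2.85 [497.2 111.1 252.9] [ 3.141e+00 -1.000e-03  1.779e+00] 0.5008515298679909
mould 0.62 [266. 112.] [492.8 166.3   0. ]
specimen_center 0.93 [267. 112.] [492.4 167.2  26. ]
specimen_center 0.69 [386. 205.] [655.8  89.9  26. ]
keeper_knob 0.64 [289. 141.] [518.5 145.3  70. ]
keeper_hinge 0.74 [281.  20.] [487.2 248.1  70. ]
rack_seat 0.9 [209. 345.] [ 480.  -139.2   45. ]
```

View pics/c.png

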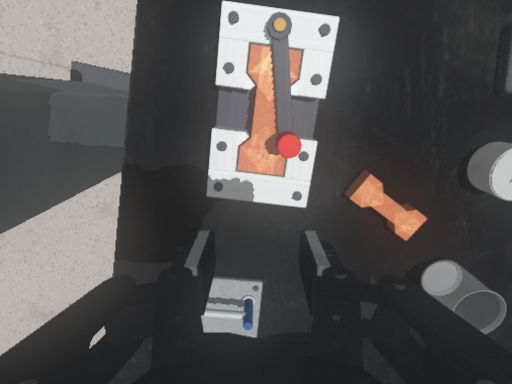

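The wrist view shows the whole mould: block corners at (221,3), (339,15), (310,207) and (207,197), knob top at (289,146) and pivot at (280,25).

Run:
```python
from h import *
P=np.array([ray("wrist",p,40) for p in [(221,3),(339,15),(310,207),(207,197)]]);print(P,P.mean(0))
im=cv2.imread("pics/c.png");h=cv2.cvtColor(im,cv2.COLOR_BGR2HSV)
m=(cv2.inRange(h,(0,200,120),(4,255,255))|cv2.inRange(h,(174,200,120),(180,255,255)));m[:,340:]=0
for a,c in blobs(im,m,60): print(a,c,ray("wrist",c,86))
print("pivot",ray("wrist",(280,25),52))
m=cv2.inRange(h,(5,120,120),(20,255,255));m[:,330:]=0
for a,c in blobs(im,m,60): print(a,c,ray("wrist",c,42))
```

```text
[[427.3 258.2  40. ]
 [542.1 271.1  40. ]
 [563.7  72.6  40. ]
 [444.8  60.6  40. ]] [494.475 165.625  40.   ]
pivot [487.2 248.3  52. ]
940 [262.11382979 118.79893617] [488.7 159.3  42. ]
155 [243.36129032 160.90967742] [477.8 110.7  42. ]
72 [280.15277778 161.47222222] [517.7 118.3  42. ]
```

>>> move_arm(steps=[1.0,1.6,0,0.04,1.1,1.7,0,0.045,0,0,-3,0,0,0,-3,0,0,0,-1.5,0])

```text
t: 3.65
tcp_pos: [516.1, 140.5, 176.3]
tcp_rot: [-3.14, -0.0, 1.857]
contact_force: [-1.3, -1.0, 0.3]
width: 0.501
grasp_force: 0.0
```

```bash
python3 look.py pics/d.png
```

```text
3.65 [516.1 140.5 176.3] [-3.14  -0.     1.857] 0.5013334941028238
mould 0.72 [247. 140.] [494.4 169.9   0. ]
specimen_center 0.91 [245. 144.] [494.8 169.5  26. ]
specimen_center 0.87 [381. 264.] [657.9  92.9  26. ]
keeper_knob 0.64 [266. 187.] [520.5 147.7  70. ]
keeper_hinge 0.67 [266.  34.] [488.7 252.1  70. ]
```

View pics/d.png

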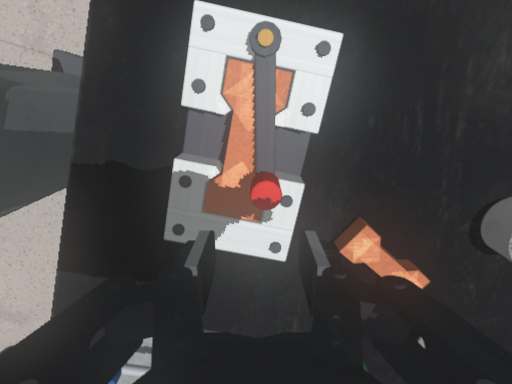

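The knob is at about (520,148), the hinge at (489,252) and the mould at (494.5,170). The knob sits between the finger lines, so I'll straddle it.

>>> move_arm(steps=[0.2,0.4,-1.5,0,0,0,-2.5,0,0,0,-3,0,0,0,-2.8,0,0,0,0,0])

```text
t: 4.45
tcp_pos: [517.9, 145.0, 78.5]
tcp_rot: [-3.138, -0.001, 1.859]
contact_force: [0.7, 0.8, 0.9]
width: 0.502
grasp_force: 0.0
```

Run:
```python
import numpy as np
from rig import bot
o=bot.get_obs();print(o["tcp_pos"].round(1),o["tcp_rot"].round(3),o["contact_force"].round(1))
H=np.array([488.7,252.1])
p=o["tcp_pos"][:2];a0=np.arctan2(p[0]-H[0],H[1]-p[1]);r=np.hypot(*(p-H));print(a0,r)
N=15;A=a0+np.arange(N+1)*0.096
Q=H+110*np.c_[np.sin(A),-np.cos(A)]; Q[0]=p
print((np.diff(Q,axis=0)/10).round(2).tolist(),A[-1],Q[-1])
```

```text
[517.9 145.   78.5] [-3.138e+00 -1.000e-03  1.859e+00] [0.7 0.8 0.9]
0.2660865331101341 110.9642778033351
[[0.98, 0.42], [0.97, 0.42], [0.92, 0.51], [0.87, 0.6], [0.81, 0.68], [0.74, 0.75], [0.66, 0.82], [0.58, 0.88], [0.5, 0.93], [0.4, 0.98], [0.31, 1.01], [0.21, 1.03], [0.11, 1.05], [0.01, 1.06], [-0.09, 1.05]] 1.706086533110134 [597.69484536 266.93656583]
```

>>> move_arm(steps=[0.98,0.36,0,0.096,0.97,0.42,0,0.096,0.92,0.51,0,0.096,0.87,0.6,0,0.096,0.81,0.68,0,0.096])

```text
t: 4.95
tcp_pos: [565.7, 171.2, 82.4]
tcp_rot: [3.14, 0.001, 2.342]
contact_force: [-1.2, -0.6, 0.5]
width: 0.501
grasp_force: 0.6
```

>>> move_arm(steps=[0.74,0.75,0,0.096,0.66,0.82,0,0.096,0.58,0.88,0,0.096,0.5,0.93,0,0.096,0.4,0.98,0,0.096])

```text
t: 5.45
tcp_pos: [594.4, 214.9, 82.6]
tcp_rot: [3.141, 0.002, 2.822]
contact_force: [-0.4, -1.4, -1.2]
width: 0.495
grasp_force: 0.6
```

>>> move_arm(steps=[0.31,1.01,0,0.096,0.21,1.03,0,0.096,0.11,1.05,0,0.096,0.01,1.06,0,0.096,0,0,0,0])

```text
t: 5.95
tcp_pos: [600.5, 257.1, 82.4]
tcp_rot: [3.141, 0.002, -3.078]
contact_force: [-0.1, -1.0, 0.3]
width: 0.496
grasp_force: 0.0
```

```bash
python3 look.py pics/e.png
python3 - <<'E'
from h import *
viewer.read_camera("top")
for d in viewer.pinpoint("top","keeper_knob"): print(d,ray("top",d["location"],70))
E
```

```text
5.95 [600.5 257.1  82.4] [ 3.141e+00  2.000e-03 -3.078e+00] 0.4964075193008801
specimen_center 0.97 [ 23. 283.] [651.9 103.1  26. ]
specimen_center 0.85 [103.  27.] [495.3 168.7  26. ]
keeper_knob 0.87 [239. 248.] [594.8 246.1  70. ]
{'location': [156.8, 200.0], 'p': 0.74} [597.9 252.4  70. ]
```

>>> move_arm(steps=[-0.05,0.8,0,0.05,0,0,0,0,0,0,3,0,0,0,4,0,0,0,3,0])

```text
t: 6.85
tcp_pos: [599.4, 263.8, 182.4]
tcp_rot: [3.141, 0.001, -3.032]
contact_force: [0.3, 0.1, -0.1]
width: 0.501
grasp_force: 0.0
```

>>> move_arm(steps=[-0.8,-0.7,0,-0.13,-0.9,-0.8,0,-0.135,-0.9,-0.8,0,-0.135,-0.9,-0.8,0,-0.135,-0.9,-0.8,0,-0.135])

```text
t: 7.35
tcp_pos: [554.8, 224.5, 180.3]
tcp_rot: [-3.141, -0.0, 2.575]
contact_force: [-0.6, 0.4, -0.4]
width: 0.505
grasp_force: 0.0
```

>>> move_arm(steps=[-0.9,-0.8,0,-0.135,-0.9,-0.8,0,-0.135,-0.9,-0.8,0,-0.135,-0.9,-0.8,0,-0.135,-0.9,-0.8,0,-0.135], claw=1)

```text
t: 7.85
tcp_pos: [509.8, 184.5, 180.3]
tcp_rot: [-3.142, -0.0, 1.9]
contact_force: [0.3, -0.9, 0.2]
width: 1.005
grasp_force: 0.0
```

>>> move_arm(steps=[-0.9,-0.8,0,-0.135,-0.7,-0.8,0,-0.128,0,0,0,0,0,0,0,0])

```text
t: 8.25
tcp_pos: [494.5, 169.1, 180.5]
tcp_rot: [3.141, -0.0, 1.647]
contact_force: [-0.1, -0.7, 0.6]
width: 0.999
grasp_force: 0.0
```

```bash
python3 look.py pics/f.png
python3 - <<'E'
from h import *
viewer.read_camera("top")
for l in("keeper_knob","tin","beaker"):
  for d in viewer.pinpoint("top",l)[:1]: print(d,ray("top",d["location"],70 if l[0]=="k" else 0))
E
```

```text
8.25 [494.5 169.1 180.5] [ 3.141 -0.     1.647] 0.99860336681275
specimen_center 0.96 [413. 259.] [655.8  99.5  26. ]
specimen_center 0.88 [261. 178.] [496.3 170.6  26. ]
keeper_knob 0.74 [411.  88.] [597.3 256.6  70. ]
keeper_hinge 0.85 [259.  83.] [487.9 251.5  70. ]
{'location': [195.3, 136.8], 'p': 0.65} [783.2 165.5   0. ]
{'location': [253.4, 135.1], 'p': 0.65} [781.4   6.4   0. ]
```

View pics/f.png

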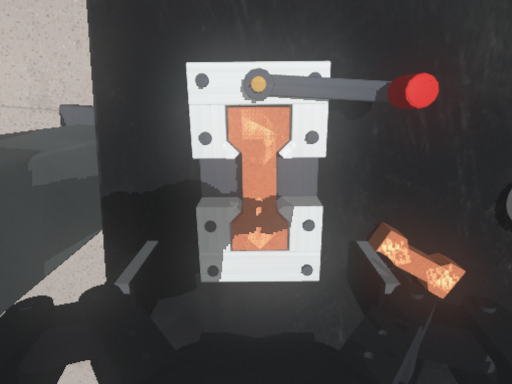

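The keeper is clear, with the knob at (420,91). The bar lies exposed, with its top end at (227..292,107) and its bottom end at (232..289,250).

Run:
```python
from h import *
P=np.array([ray("wrist",p,42) for p in [(227,107),(292,107),(289,250),(232,250),(242,178),(277,178)]]);print(P,P[:4].mean(0),P[4:].mean(0))
d=P[:2].mean(0)-P[2:4].mean(0);print("yaw",np.arctan2(-d[0],d[1]),np.hypot(*d[:2]))
P=np.array([ray("wrist",p,40) for p in [(187,63),(330,62),(320,280),(202,282)]]);print(P,P.mean(0))
d=P[:2].mean(0)-P[2:4].mean(0);print("yaw",np.arctan2(-d[0],d[1]),np.hypot(*d[:2]))
```

```text
[[463.  232.4  42. ]
 [516.1 236.4  42. ]
 [527.2 107.3  42. ]
 [473.8 103.3  42. ]
 [478.9 173.5  42. ]
 [509.5 175.8  42. ]] [495.025 169.85   42.   ] [494.2  174.65  42.  ]
yaw 0.0846154480431653 129.5635461848741
[[429.5 263.7  40. ]
 [542.7 273.   40. ]
 [561.1  76.4  40. ]
 [446.3  65.4  40. ]] [494.9   169.625  40.   ]
yaw 0.08890153684008009 198.2328491950817
```

>>> move_arm(steps=[0.05,0.07,-3,0.007,0,0,-4,0,0,0,-3.5,0,0,0,-2,0,0,0,-1.2,0])

```text
t: 9.25
tcp_pos: [494.0, 169.7, 41.5]
tcp_rot: [-3.139, 0.0, 1.652]
contact_force: [-0.2, 0.7, 0.5]
width: 1.0
grasp_force: 0.0
```

>>> move_arm(steps=[0,0,-0.6,0,0,0,0,0,0,0,0,0])

```text
t: 9.55
tcp_pos: [495.2, 169.9, 37.9]
tcp_rot: [3.141, -0.0, 1.652]
contact_force: [0.6, 1.0, 0.6]
width: 1.002
grasp_force: 0.0
```

>>> move_arm(steps=[0,0,0,0,0,0,0,0,0,0,0,0,0,0,0,0,0,0,0,0], claw=-1, newtons=45)

```text
t: 10.05
tcp_pos: [495.1, 169.8, 37.7]
tcp_rot: [3.141, -0.0, 1.652]
contact_force: [-0.2, -0.1, 6.0]
width: 0.343
grasp_force: 45.4
```

>>> move_arm(steps=[0,0,0,0,0,0,0,0,0,0,0,0,0,0,0,0,0,0,0,0])

```text
t: 10.55
tcp_pos: [495.1, 169.8, 37.7]
tcp_rot: [3.141, -0.0, 1.652]
contact_force: [-0.5, -1.1, 6.2]
width: 0.339
grasp_force: 45.4
```

>>> move_arm(steps=[0,0,0.3,0,0,0,0.5,0,0,0,0.6,0,0,0,0.6,0,0,0,0.6,0])

```text
t: 11.05
tcp_pos: [494.9, 169.8, 63.9]
tcp_rot: [3.141, -0.0, 1.652]
contact_force: [4.5, -0.1, -4.8]
width: 0.344
grasp_force: 44.9
```

>>> move_arm(steps=[0,0,0.8,0,0,0,1,0,0,0,1,0,0,0,1.5,0,0,0,2,0])

```text
t: 11.55
tcp_pos: [494.2, 169.7, 126.9]
tcp_rot: [-3.14, 0.0, 1.652]
contact_force: [-0.1, -0.4, -4.1]
width: 0.345
grasp_force: 45.1
```

>>> move_arm(steps=[0,0,1.5,0,0,0,1,0,0,0,0,0])

```text
t: 11.85
tcp_pos: [495.2, 169.9, 152.6]
tcp_rot: [3.14, -0.0, 1.652]
contact_force: [-1.2, -0.9, -3.3]
width: 0.342
grasp_force: 45.3
```

```bash
python3 look.py pics/g.png
```

```text
11.85 [495.2 169.9 152.6] [ 3.14  -0.     1.652] 0.3418861374050132
specimen_center 0.71 [424. 276.] [651.5  98.6  26. ]
specimen_center 0.69 [255. 252.] [495.2 110.   26. ]
specimen_center 0.58 [502. 349.] [747.6  24.4  26. ]
keeper_knob 0.85 [428.  89.] [592.6 255.6  70. ]
keeper_hinge 0.77 [256.  80.] [485.2 252.2  70. ]
```

View pics/g.png

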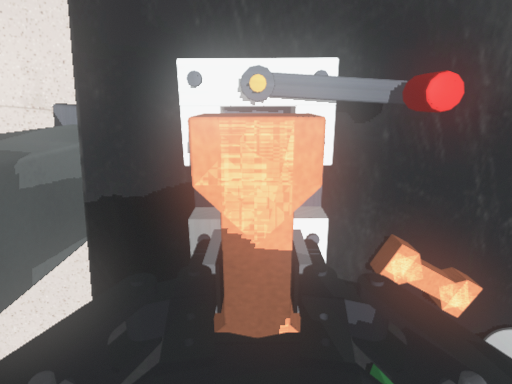

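The bar hangs level in the grip. I'll carry it over to the rack.

>>> move_arm(steps=[0,-1,1,0,0,-2,1,0,-0.1,-2.5,1,0.003,-0.1,-2.5,1,0.003,-0.1,-2.5,1,0.003])

```text
t: 12.65
tcp_pos: [491.5, 63.3, 202.2]
tcp_rot: [3.141, 0.0, 1.661]
contact_force: [0.2, 0.7, -2.7]
width: 0.343
grasp_force: 45.1
```

>>> move_arm(steps=[-0.1,-2.5,0,0.003,-0.1,-2.5,0,0.003,-0.1,-2.5,0,0.003,-0.1,-2.5,0,0.003,-0.1,-2.5,0,0.003])

```text
t: 13.15
tcp_pos: [486.4, -61.8, 201.9]
tcp_rot: [3.141, 0.0, 1.676]
contact_force: [0.0, -1.0, -2.9]
width: 0.344
grasp_force: 45.3
```

>>> move_arm(steps=[-0.1,-2.5,0,0.003,-0.1,-2.3,0,0.003,-0.1,-1.5,0,0,-0.1,-0.7,0,0,0,0,0,0])

```text
t: 13.65
tcp_pos: [482.6, -130.7, 201.4]
tcp_rot: [-3.142, -0.0, 1.681]
contact_force: [0.6, 0.6, -2.5]
width: 0.342
grasp_force: 45.3
```

```bash
python3 look.py pics/i.png
```

```text
13.65 [ 482.6 -130.7  201.4] [-3.142 -0.     1.681] 0.342095008165644
specimen_center 0.7 [260. 253.] [ 493.3 -215.5   26. ]
```

View pics/i.png

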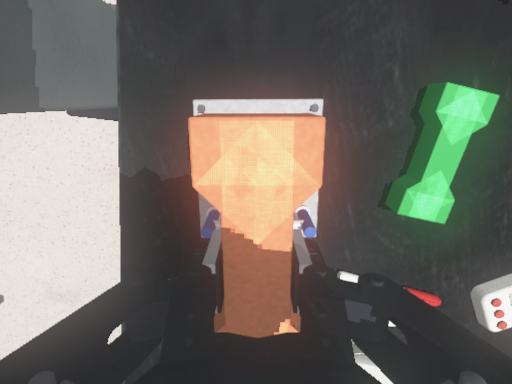

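The rack's base edge runs from (194,100) to (322,98). The two far posts have their tops near (207,235) and (311,233), one on either side of the bar.

Run:
```python
from h import *
im=cv2.imread("pics/i.png");h=cv2.cvtColor(im,cv2.COLOR_BGR2HSV)
m=cv2.inRange(h,(105,100,50),(130,255,255));m[:190]=0;m[250:]=0
for a,c in blobs(im,m,20): print(a,c.round(1),ray("wrist",c,48))
P=np.array([ray("wrist",p,8) for p in [(194,99.5),(322.5,98)]]);e=P[1]-P[0];yaw=np.arctan2(e[1],e[0]);print(P,np.hypot(*e[:2]),yaw)
n=np.array([np.sin(yaw),-np.cos(yaw)]);print("seat from plate edge",P.mean(0)[:2]+75*n)
P=np.array([ray("wrist",p,60) for p in [(207,235),(311,233)]]);e=P[1]-P[0];yaw=np.arctan2(e[1],e[0]);print(P,np.hypot(*e[:2]),yaw)
print("seat from posts",P.mean(0)[:2]-45*np.array([np.sin(.112),-np.cos(.112)]))
# bar in hand: end face top edge, z=201.4-11.7+16
P=np.array([ray("wrist",p,205.7) for p in [(190,117),(325,117)]]);print("bar end",P,P.mean(0)[:2]+65*np.array([np.sin(.11),-np.cos(.11)]))
```

```text
85 [309.8 231.7] [ 538.  -175.8   48. ]
[[411.  -65.6   8. ]
 [536.8 -50.    8. ]] 126.76355943251194 0.12337652127781493
seat from plate edge [ 483.12978185 -132.22990748]
[[ 440.1 -184.9   60. ]
 [ 536.4 -171.9   60. ]] 97.17350461931478 0.13418362877338846
seat from posts [ 483.22053035 -133.68194509]
bar end [[448.8 -68.2 205.7]
 [498.8 -62.5 205.7]] [ 480.93558955 -129.95714637]
```

>>> move_arm(steps=[0.1,-0.15,-2,0.005,0,0,-3,0,0,0,-3,0,0,0,-2,0,0,0,-1,0])

```text
t: 14.45
tcp_pos: [483.1, -131.0, 89.8]
tcp_rot: [-3.14, -0.001, 1.687]
contact_force: [0.3, -0.2, -2.7]
width: 0.341
grasp_force: 45.1
```

>>> move_arm(steps=[0,0,-0.5,0,0,0,-0.5,0,0,0,-0.3,0,0,0,0,0,0,0,0,0])

```text
t: 14.95
tcp_pos: [484.0, -131.8, 78.7]
tcp_rot: [3.141, 0.0, 1.687]
contact_force: [0.0, 0.5, -2.5]
width: 0.341
grasp_force: 45.1
```

Run:
```python
from h import *
print(bot.get_obs()["tcp_pos"])
a=viewer.read_camera("scene")[150:240,290:390];b=viewer.read_camera("top")[190:290,260:370]
cv2.imwrite("pics/k.png",np.hstack([cv2.resize(a,(400,400),interpolation=2),cv2.resize(b,(400,400),interpolation=2)]))
```

```text
[ 484.03160741 -131.79408364   78.71599668]
```

View pics/k.png

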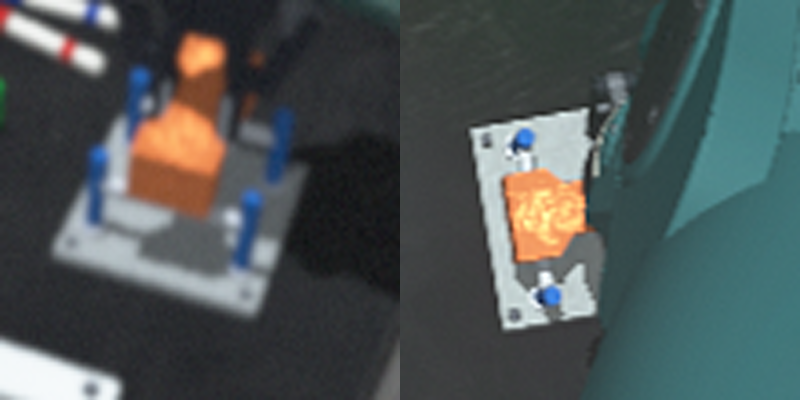

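The bar is level just above the rails and centred between the posts. Lowering gently.

>>> move_arm(steps=[0,0,-0.15,0,0,0,-0.15,0,0,0,-0.1,0,0,0,0,0])

```text
t: 15.45
tcp_pos: [483.7, -131.6, 74.1]
tcp_rot: [-3.141, -0.0, 1.687]
contact_force: [-0.5, -1.1, -3.6]
width: 0.344
grasp_force: 45.1
```

>>> move_arm(steps=[0,0,-0.1,0,0,0,0,0,0,0,0,0])

```text
t: 15.75
tcp_pos: [483.8, -131.7, 73.2]
tcp_rot: [-3.142, -0.0, 1.687]
contact_force: [0.2, 0.4, -3.0]
width: 0.342
grasp_force: 45.1
```

>>> move_arm(steps=[0,0,-0.07,0,0,0,0,0,0,0,0,0])

```text
t: 16.05
tcp_pos: [483.9, -131.7, 72.7]
tcp_rot: [3.141, 0.0, 1.687]
contact_force: [-0.9, 0.2, -0.5]
width: 0.345
grasp_force: 45.5
```

>>> move_arm(steps=[0,0,-0.05,0,0,0,0,0,0,0,0,0])

```text
t: 16.35
tcp_pos: [483.9, -131.7, 72.6]
tcp_rot: [3.141, 0.0, 1.687]
contact_force: [-3.4, 1.3, 8.6]
width: 0.342
grasp_force: 46.9
```

>>> move_arm(steps=[0,0,0.04,0,0,0,0,0], newtons=20)

```text
t: 16.55
tcp_pos: [483.9, -131.7, 72.6]
tcp_rot: [3.141, 0.0, 1.687]
contact_force: [-1.2, 0.4, 4.5]
width: 0.34
grasp_force: 45.9
```

>>> move_arm(steps=[0,0,0,0,0,0,0,0,0,0,0,0,0,0,0,0,0,0,0,0], claw=0.4)

```text
t: 17.05
tcp_pos: [483.8, -131.7, 72.4]
tcp_rot: [-3.142, -0.0, 1.687]
contact_force: [-0.9, -0.9, 0.0]
width: 0.7
grasp_force: 0.0
```

>>> move_arm(steps=[0,0,0.5,0,0,0,1,0,0,0,2,0,0,0,3,0,0,0,3,0])

```text
t: 17.55
tcp_pos: [483.6, -131.6, 169.3]
tcp_rot: [3.142, 0.0, 1.687]
contact_force: [0.2, 0.2, 0.2]
width: 0.697
grasp_force: 0.0
```

>>> move_arm(steps=[0,2,3,0,0,3,2,0,0,3,0,0,0,0,0,0])

```text
t: 17.95
tcp_pos: [483.7, -49.3, 219.1]
tcp_rot: [3.14, 0.0, 1.689]
contact_force: [0.0, 0.3, -0.2]
width: 0.699
grasp_force: 0.0
```

```bash
python3 look.py pics/l.png
python3 - <<'E'
from h import *
for c in("top",):
  viewer.read_camera(c)
  for l in("tin","beaker","keeper_knob"):
    for d in viewer.pinpoint(c,l)[:1]: print(l,d["p"],ray(c,d["location"],70 if l[0]=="k" else 0))
E
```

```text
17.95 [483.7 -49.3 219.1] [3.14  0.    1.689] 0.6989749403271803
specimen_center 0.83 [245. 259.] [ 480.8 -156.5   26. ]
specimen_center 0.83 [405. 226.] [652.3 -95.3  26. ]
tin 0.74 [780.8 169.6   0. ]
beaker 0.55 [784.3   6.6   0. ]
keeper_knob 0.55 [603.9 263.2  70. ]
```

View pics/l.png

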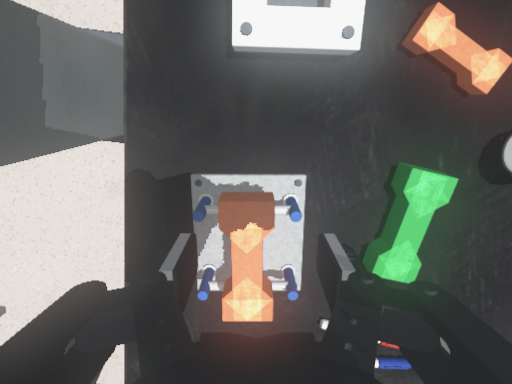

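The bar lies across both rails between the four posts, at (246,257). I'll check the centring numerically before handing in.

Run:
```python
from h import *
P=np.array([ray("wrist",p,60) for p in [(199,217),(297,217),(203,296),(293,296)]]);print(P,P.mean(0))
print("bar",ray("wrist",(245,259),61))
P=np.array([ray("wrist",p,77) for p in [(219,204),(275,204),(272,321),(223,321)]])
# top edges of bar ends
print(P,P.mean(0),np.hypot(*(P[0]-P[3])[:2]))
```

```text
[[ 430.1  -97.1   60. ]
 [ 525.   -86.    60. ]
 [ 439.9 -185.9   60. ]
 [ 534.4 -174.8   60. ]] [ 482.35 -135.95   60.  ]
bar [ 479.4 -136.8   61. ]
[[ 449.9  -75.4   77. ]
 [ 500.2  -69.5   77. ]
 [ 513.8 -194.8   77. ]
 [ 464.2 -200.7   77. ]] [ 482.025 -135.1     77.   ] 126.11336170287427
```

The bar's centre matches the posts' centre to within about 3 mm in the same view.

```bash
python3 -c "
from rig import ticket
print(ticket.close_job())"
```

```text
the job is handed in; nothing more can be done
None
```

The job is handed in: I swung the keeper clear, lifted the bar straight out of the mould and laid it across both rails, centred to within about 3 mm between the posts, with the tin and beaker left where they stood.

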